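# Roll the grinding jar up the loading ramp into the jar mill

### The job

Push the grinding jar that lies at the foot of the jar mill's ramp slowly up the ramp to the backstop, so that it drops between the mill's two rollers and stays lying there when the hand is withdrawn. Only push it with the fingers, never lift or carry it, and stay right behind it all the way up so that it cannot run back down. Leave the spare jar, the timer, the forceps and the bottle standing or lying where they are.

Things in the scene. Friction and masses are not known exactly. Their poses are not given: they have to be found in the camera images.
- mill: Jar mill with loading ramp, one fixed unit 420 mm long. Origin: on the bench under the middle of its roller cradle. x points up the ramp to the backstop, y across, z up (mm below in this frame). From the bottom: kerb x -292 to -286, 16 high; flat apron to x -190, top at z 8; ramp; rollers; backstop. Side guides with inner faces at y -52 and +52 stand 14 above apron and ramp, to z 46 at the rollers.
- ramp_foot (a point): Middle of the ramp's foot (mill frame x -190, y 0, z 8), where the flat apron ends and the smooth plain ramp begins; it rises at 8.8 degrees.
- ramp_head (a point): Middle of the ramp's upper end (mill frame x -23, y 0, z 34), where it runs without a step on to the front roller. A jar's centre passes over that roller at x -22, z 74, then drops 5 mm forward into the cradle by itself.
- cradle (a point): Where the jar's centre is when home (mill frame x 0, y 0, z 69): lying on two black rubber rollers across the mill, 18 mm thick, that do not turn, axes at x -22 and +22, z 25. The rubber-faced backstop (face at x +42, z 58 to 80) is then 2 mm ahead of the jar; behind it is the white drive housing, to x +128, 150 wide, 103 high over its knob.
- jar_center (a point): Centre of the grinding jar to load: a smooth glazed white cylinder 80 mm in diameter, 92 long, with black gasket and steel lid at one end, 0.3 to 0.6 kg. It lies across the apron, between kerb and ramp, free to roll; slippery (friction about 0.35, fingers too). Own y is the cylinder's axis, nearly parallel to the mill's y; x and z turn as it rolls. Its centre is 40 mm off the apron or ramp.
- spare_jar_center (a point): Centre of a second, identical jar that stands upright on the bench beside the ramp, 80 mm in diameter, 92 mm high. To be left alone.
- timer: Small white countdown timer, 62 x 62 x 18 mm, lying on the bench on the other side of the ramp; origin under its centre. To be left alone.
- forceps: Steel forceps, 136 mm long along own y, 14 wide and 5 high, lying on the bench beside the ramp; origin under its centre. To be left alone.
- reagent_bottle: White bottle with a screw cap, 48 mm in diameter, 93 mm high, standing on the bench to the left of the mill; origin under its centre. To be left alone.
Things that resemble listed ones, but are neither listed nor needed, are in the scene too. Leave any green, red or yellow look-alike of the part that bears jar_center alone.

How it is judged (in metres and radians):
On the way:
1. the jar is part of the way up the ramp (x of jar_center in the frame of mill between -0.14 and -0.03 m), for 0.1 s.
At the end, for the whole second after the job is handed in: The jar lies at rest on both rollers: its centre within 6 mm of the middle of the cradle along the ramp's direction, within 14 mm across it and 6 mm in height, its axis within 0.12 rad of the rollers' (x of jar_center in the frame of mill between -0.006 and 0.006 m and y of jar_center in the frame of mill between -0.014 and 0.014 m and z of jar_center in the frame of mill between 0.063 and 0.075 m and angle between the y axis of jar_center and the y axis of mill, either way round below 0.12 rad and linear speed of jar below 0.02 m/s); the robot touches nothing.
It fails at once if the jar is lifted (its centre more than about 12 to 18 mm higher than when it rests on apron, ramp or rollers) ((x of jar_center in the frame of mill between -0.6 and -0.19 m and z of jar_center in the frame of mill above 0.0614 m) or (x of jar_center in the frame of mill between -0.19 and -0.15 m and z of jar_center in the frame of mill above 0.0677 m) or (x of jar_center in the frame of mill between -0.15 and -0.11 m and z of jar_center in the frame of mill above 0.0739 m) or (x of jar_center in the frame of mill between -0.11 and -0.07 m and z of jar_center in the frame of mill above 0.0801 m) or (x of jar_center in the frame of mill between -0.07 and 0.3 m and z of jar_center in the frame of mill above 0.086 m)).
It fails at once if the jar runs free on the ramp (faster than 0.3 m/s there) (x of jar_center in the frame of mill between -0.165 and -0.032 m and linear speed of jar above 0.3 m/s).
It fails at once if the jar is let go on the ramp (gripper's grasp point more than 0.15 m from its centre) (x of jar_center in the frame of mill between -0.165 and -0.032 m and distance between the grasp point and jar_center above 0.15 m).
It fails at once if spare jar, timer, forceps or bottle moved more than 25 mm (distance of any of spare_jar_center, timer, forceps, reagent_bottle from where it was at the start of the episode above 0.025 m).
It also fails if it takes over 48 s, if anything falls off the work surface, if the arm or the gripper's body presses on something with over 40 N, if the wrist force passes 120 N, or if a joint passes its speed limit or range.

### The arm

A 7-joint arm with a two-finger parallel gripper is mounted at the origin on the work surface; the furniture and walls round the work are solid. World frame = base frame: x ahead of the robot, y to its left, z up, the work surface at z = 0. Lengths are in mm, angles in rad, forces in N, time in s.
With the tool pointing down it reaches from about 350 to 900 mm from the base axis. Payload 8.1 kg.
Tool frame: the origin (TCP) lies between the finger pads; the fingertips stand 22 mm ahead of it and the grasp point (between the pads) lies 3 mm ahead of it; z points along the fingers, y is the line along which they close (so a half turn about z gives the same grasp; the last joint's range is limited). The gripper opens to 85 mm and grips with 20 to 120 N. Pads are 22 mm wide; open, the fingers measure 114 mm over their backs; the gripper's body (76 mm by 85 mm) begins 54 mm behind the grasp point. The pads swing forward as they close: fully open they stand 13 mm farther back than shut.
Start: joints at [-1.237, 0.434, 0.025, 1.573, -0.012, 1.134, -0.075], TCP at [264.428, 566.32, 253.323] pointing down, gripper open.
Joint ranges: [-2.62, 2.62], [-0.44, 2.09], [-1.27, 1.32], [0.08, 2.57], [-1.32, 4.46], [0.12, 2], [-2.74, 2.74]. Speed limits (rad/s): [2.22, 2.22, 3.01, 3.01, 3.14, 3.14, 3.14].

### API

Orientations are given as a unit quaternion [x, y, z, w].
In Python, from rig import get_state, get_image, camera_info, job_done gives the robot as it stands. The module is installed in compiled form; this text tells all that it offers.
- The arm moves only by the tool send_rows, never from a script. Its argument "increments" is a list of rows, each an object with "jaw": the gripper's target within -1 to 1 (fully open at 1, half-way at 0, shut at -1); "linear": the shift along the world's x, y, z in cm, a list of three; "rotation": the turn, a rotation vector about the world's x, y, z in degrees, a list of three. A call has exactly 8 rows; each row shifts and turns the commanded pose from where the row before left it; what a row does not reach is not made up. A row lasts 1/10 s, in which the tool goes at most 50 mm and 8.59 degrees, less where a joint would pass 70% of its speed; a pose out of reach is approached as far as the arm can. A call with a gripper value outside its range is refused whole. The fingers move at their own pace and stop on an object; "grip_force" is the grip in N (left out, the last holds). Time passes only in rows, so rows that do not move let the fingers close, or fill a call up. It gives the time, the measured TCP pose, the force, the opening and the grip force at its end, in the units of the state.
- get_state(): the state, without advancing time (a new reading comes with each control period).
- get_image(name): name is "scene" or "top"; returns (picture, depth): 420x560x3 uint8, red, green, blue; 420x560 float32, mm along the optical axis (not along the pixel's ray), 0 where there is no reading.
- camera_info(name): a dict with "fx", "fy", "cx", "cy" (pixels), "R" (3x3) and "t" (3): a world point X has camera coordinates R X + t. Camera axes: x right, y down, z forward; pixel columns grow to the right and rows downward; lengths in mm; the calibration is good to about 2 mm. A picture is of the moment at which its call begins. camera_info takes no time and is no camera call.
- job_done(): hands the job in; it is judged then, once.
The state is a dict: "time": time; "joints": joint angles; "qd": joint speeds; "joint_efforts": joint torques, N m; "tcp_pos": TCP position; "eef_rot": TCP orientation; "ft_force": force on the tool from outside, world axes, zero at the start; "wrist_torque": the same for the moment, N m; "opening": finger opening in mm; "gripper_force": force on a finger pad.
Only numpy, scipy, OpenCV 4.12 (cv2) and the standard library are available. Lean on these libraries where they do the work, as an engineer would, in place of code of your own. Each camera call takes 0.05 s, during which the arm holds its last target. There are 200 camera calls.

## Working session

There is one attempt and no reset: what is moved stays moved. The work goes in short steps, Python scripts to look and compute and a tool call to move; the robot and the scene stay as the last step left them, time stands still between calls to the robot, and variables do not carry over. Pictures are saved under pics/ and viewed, at most 10 in all, crops included, and the job is handed in when it is done.

Besides the shell and the picture viewer there is one more tool, called after "Emit:" as a command line: name --argument value ..., lists and objects as JSON in quotes. send_rows: Moves the arm, as the interface text tells. Its arguments: {"type":"object","properties":{"increments":{"type":"array"},"grip_force":{"type":"number"}},"required":["increments"]}

```bash
mkdir -p pics
cat > h.py <<'E'
import numpy as np, cv2
from rig import *
def grab(n,f):
    im,d=get_image(n); cv2.imwrite(f'pics/{f}.png',im[:,:,::-1]); np.savez(f'{f}.npz',im=im,d=d); return im,d
def world(n,d):
    c=camera_info(n); v,u=np.mgrid[:420,:560]
    P=np.stack([(u-c['cx'])/c['fx']*d,(v-c['cy'])/c['fy']*d,d],-1)
    return (P-np.array(c['t']))@np.array(c['R'])
E
python3 - <<'E'
from h import *
for n in('top','scene'):
    grab(n,n+'0'); c=camera_info(n); print(n,-np.array(c['R']).T@c['t'])
s=get_state();print(s['time'],s['eef_rot'],s['opening'])
E
```

```text
top [ 353.51931053   96.53247559 1155.21812189]
scene [-108.40759144 -891.71898712  916.28653474]
0.1 [ 2.16713586e-01  9.76234990e-01 -6.79649421e-04 -6.42822267e-05] 85.09369085479445
```

View pics/top0.png

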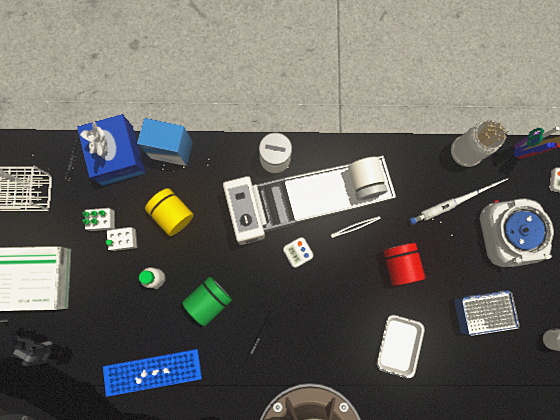

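View pics/scene0.png

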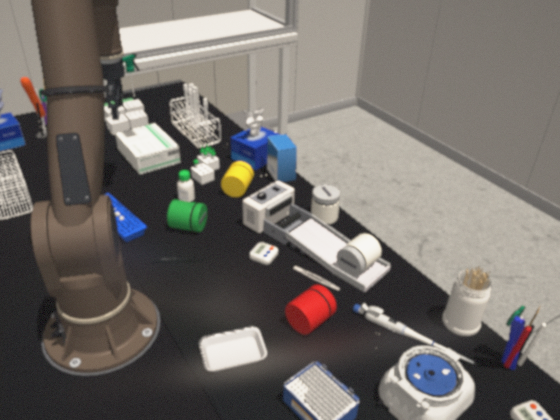

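Candidates in the top view: yellow (170,212), green (207,301), red (404,264), the upright white spare (275,152) and the white jar lying across the apron at (368,178). The last one fits the description. The mill's housing is at (243,210), so its x axis points to image left.

Run:
```python
from h import *
z=np.load('top0.npz'); im,d=z['im'],z['d']; W=world('top',d)
cv2.imwrite('pics/crop.png',cv2.resize(im[140:260,210:410,::-1],(800,480),interpolation=cv2.INTER_CUBIC))
for u,v in [(368,178),(365,178),(355,180),(330,190),(300,200),(290,203),(243,210),(243,185),(275,150),(297,252),(355,228),(393,175),(393,158),(397,195),(258,192),(266,236),(223,180),(240,244)]:
    print((u,v),W[v,u].round())
# ramp guide/housing: points by height
ok=(d>0); m=np.zeros_like(ok); m[150:250,220:402]=1
h=W[...,2]; H=W[ok&m&(h>80)&(np.mgrid[:420,:560][1]<275)&(np.mgrid[:420,:560][0]>170)]
print('housing',len(H),cv2.minAreaRect(H[:,:2].astype(np.float32)),np.percentile(H[:,2],[5,50,95]))
A=W[ok&m&(h>5)&(np.mgrid[:420,:560][0]>156)]
print('all',cv2.minAreaRect(A[:,:2].astype(np.float32)))
```

```text
(368, 178) [ 623. -139.   89.]
(365, 178) [ 624. -132.   84.]
(355, 180) [ 623. -111.   69.]
(330, 190) [609. -56.  18.]
(300, 200) [580.  22.  28.]
(290, 203) [573.  47.  25.]
(243, 210) [542. 162.  94.]
(243, 185) [603. 163.  91.]
(275, 150) [690.  87.  95.]
(297, 252) [450.  29.  15.]
(355, 228) [ 513. -120.    3.]
(393, 175) [ 654. -224.    3.]
(393, 158) [ 701. -226.    0.]
(397, 195) [ 601. -234.   -2.]
(258, 192) [588. 127.  81.]
(266, 236) [492. 108.  -4.]
(223, 180) [637. 221.  -0.]
(240, 244) [468. 172.  24.]
housing 1943 ((549.5494995117188, 154.8497772216797), (150.129638671875, 85.01822662353516), 14.88833236694336) [82.25852101 88.68652972 98.89277351]
all ((577.8167724609375, -14.498397827148438), (452.87774658203125, 244.7624969482422), 89.170654296875)
```

View pics/crop.png

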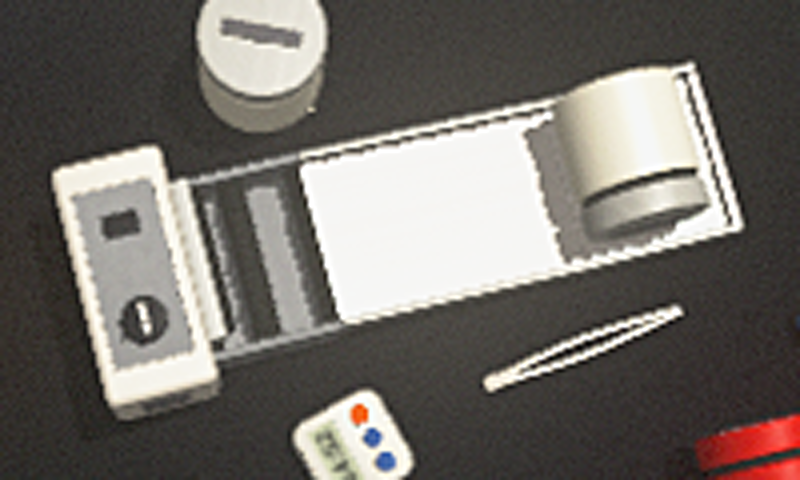

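Crop: white jar lying on the apron behind the kerb, lid at the lower end; kerb corners at full-picture (383,156) and (395.5,197), ramp head corners (286,179.5) and (295,220.5). Next I fit the mill pose and the jar.

```bash
cat >> h.py <<'E'
from scipy.optimize import least_squares
def fitmill():
    c=camera_info('top');R=np.array(c['R']);t=np.array(c['t'])
    M=np.array([[-292,-56,20],[-292,56,20],[-23,-52,34],[-23,52,34],[42,-75,85],[128,-75,85],[128,75,85]],float)
    p=np.array([[383,156.3],[395.5,197],[285.7,179.5],[295,220.5],[250,176.7],[223,181.7],[239,239.5]])
    def f(q):
        X=tomill_inv(M,q);C=X@R.T+t
        return (C[:,:2]/C[:,2:]*[c['fx'],c['fy']]+[c['cx'],c['cy']]-p).ravel()
    r=least_squares(f,[570,75,1.78],loss='soft_l1',x_scale=[100,100,1]);return r.x,r.fun.reshape(-1,2)
def rz(a): return np.array([[np.cos(a),-np.sin(a),0],[np.sin(a),np.cos(a),0],[0,0,1]])
def tomill_inv(M,q): return M@rz(q[2]).T+[q[0],q[1],0]
def tomill(X,q): return (X-[q[0],q[1],0])@rz(q[2])
def jarfit(n,W,im,q,x0,zc=None):
    L=tomill(W,q); 
    s=(abs(L[...,0]-x0)<60)&(abs(L[...,1])<60)&(L[...,2]>50)&(L[...,2]<140)
    P=L[s]
    # axis: p=(x0 + k*y), z0, radius 40
    g=lambda a: np.hypot((P[:,0]-a[0]-a[1]*P[:,1])*np.cos(np.arctan(a[1])),P[:,2]-a[2])-40
    r=least_squares(g,[x0,0,60],loss='soft_l1',f_scale=2)
    return r.x,np.percentile(P[:,1],[1,99]),len(P),np.abs(g(r.x)).mean()
E
python3 - <<'E'
from h import *
W=world('top',np.load('top0.npz')['d'])
q,res=fitmill(); print(q,np.degrees(q[2])); print(res.round(1))
print(jarfit('top',W,None,q,-235))
L=tomill(W,q)
for a,b,n in [(-120,-60,'ramp'),(-20,60,'guide')]: pass
s=(abs(L[...,0]+100)<40)&(abs(L[...,1])<40);P=L[s];P=P[(P[:,2]>0)];print(np.polyfit(P[:,0],P[:,2],1),np.median(P[:,2]))
print(tomill(np.array([[690,87,95.],[450,29,15],[513,-120,3]]),q).round())
E
```

```text
[571.98440765  70.80343401   1.82745528] 104.70547466690049
[[ 1.  -0.4]
 [ 1.  -0.2]
 [-1.2  1.3]
 [ 0.  -0.4]
 [ 6.8 -3.5]
 [-0.8  0. ]
 [-2.1  2.3]]
(array([-2.23533153e+02, -1.43339360e-03,  4.67735994e+01]), array([-46.18582797,  42.86149471]), 1194, np.float64(2.2502641041592706))
[ 0.15329242 36.5172947 ] 21.282097118749274
[[ -14. -118.   95.]
 [  -9.  129.   15.]
 [-170.  105.    3.]]
```

Emit:
send_rows --increments '[{"jaw": 0.18,"linear": [1.7,-3.5,0],"rotation": [0,0,-6.3]},{"jaw": 0.18,"linear": [1.7,-3.5,0],"rotation": [0,0,-6.3]},{"jaw": 0.18,"linear": [1.7,-3.5,0],"rotation": [0,0,-6.3]},{"jaw": 0.18,"linear": [1.7,-3.5,0],"rotation": [0,0,-6.3]},{"jaw": 0.18,"linear": [1.7,-3.5,0],"rotation": [0,0,-6.3]},{"jaw": 0.18,"linear": [1.7,-3.5,0],"rotation": [0,0,-6.3]},{"jaw": 0.18,"linear": [1.7,-3.5,0],"rotation": [0,0,-6.3]},{"jaw": 0.18,"linear": [1.7,-3.5,0],"rotation": [0,0,-6.2]}]'

```text
time: 0.9
tcp_pos: [400.7, 284.7, 253.2]
eef_rot: [0.613, 0.79, -0.0, -0.0]
ft_force: [0.4, 0.5, 0.6]
opening: 50.3
gripper_force: 0.0
```

Emit:
send_rows --increments '[{"jaw": 0.18,"linear": [1.7,-3.5,0],"rotation": [0,0,0]},{"jaw": 0.18,"linear": [1.7,-3.5,0],"rotation": [0,0,0]},{"jaw": 0.18,"linear": [1.7,-3.5,0],"rotation": [0,0,0]},{"jaw": 0.18,"linear": [1.7,-3.5,0],"rotation": [0,0,0]},{"jaw": 0.18,"linear": [1.7,-3.5,0],"rotation": [0,0,0]},{"jaw": 0.18,"linear": [1.7,-3.5,0],"rotation": [0,0,0]},{"jaw": 0.18,"linear": [1.7,-3.5,0],"rotation": [0,0,0]},{"jaw": 0.18,"linear": [1.7,-3.5,0],"rotation": [0,0,0]}]'

```text
time: 1.7
tcp_pos: [536.7, 4.9, 253.1]
eef_rot: [0.611, 0.792, -0.0, -0.0]
ft_force: [0.9, 1.4, -0.0]
opening: 50.4
gripper_force: 0.0
```

Emit:
send_rows --increments '[{"jaw": 0.18,"linear": [1.4,-2.7,0],"rotation": [0,0,0]},{"jaw": 0.18,"linear": [1.4,-2.7,0],"rotation": [0,0,0]},{"jaw": 0.18,"linear": [1.4,-2.7,0],"rotation": [0,0,0]},{"jaw": 0.18,"linear": [1.4,-2.7,0],"rotation": [0,0,0]},{"jaw": 0.18,"linear": [1.4,-2.7,0],"rotation": [0,0,0]},{"jaw": 0.18,"linear": [1.4,-2.7,0],"rotation": [0,0,0]},{"jaw": 0.18,"linear": [1.4,-2.7,0],"rotation": [0,0,0]},{"jaw": 0.18,"linear": [1.4,-2.7,0],"rotation": [0,0,0]}]'

```text
time: 2.5
tcp_pos: [648.7, -210.6, 252.7]
eef_rot: [0.611, 0.792, -0.0, -0.0]
ft_force: [0.7, 0.5, 1.0]
opening: 50.4
gripper_force: 0.0
```

Emit:
send_rows --increments '[{"jaw": 0.18,"linear": [0,0,-2.5],"rotation": [0,0,0]},{"jaw": 0.18,"linear": [0,0,-2.5],"rotation": [0,0,0]},{"jaw": 0.18,"linear": [0,0,-2.5],"rotation": [0,0,0]},{"jaw": 0.18,"linear": [0,0,-2.5],"rotation": [0,0,0]},{"jaw": 0.18,"linear": [0,0,-2],"rotation": [0,0,0]},{"jaw": 0.18,"linear": [0,0,-2],"rotation": [0,0,0]},{"jaw": 0.18,"linear": [0,0,0],"rotation": [0,0,0]},{"jaw": 0.18,"linear": [0,0,0],"rotation": [0,0,0]}]'

```text
time: 3.3
tcp_pos: [648.2, -209.6, 113.3]
eef_rot: [0.611, 0.792, -0.0, -0.0]
ft_force: [-0.4, -0.6, 0.5]
opening: 50.4
gripper_force: 0.0
```

Run:
```python
from h import *
im,d=grab('scene','s1'); q,_=fitmill(); s=get_state()
print(s['tcp_pos'],tomill(np.array([s['tcp_pos']]),q))
cv2.imwrite('pics/s1c.png',cv2.resize(im[200:320,280:440,::-1],(800,600)))
```

```text
[ 648.7882386  -209.91717533  114.11100661] [[-291.02186579   -3.02697674  114.11100661]]
```

View pics/s1c.png

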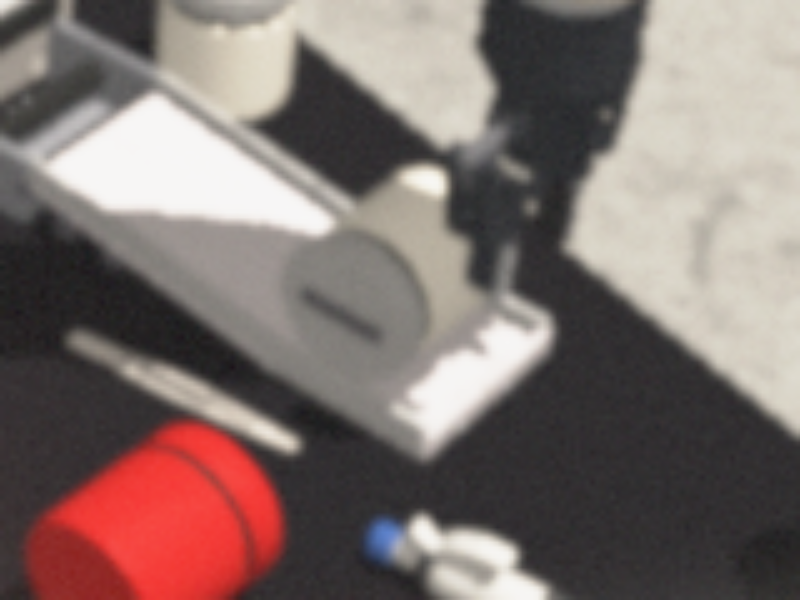

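The fingers hang behind the white jar (crop 490,250) above the kerb, and the jar is undisturbed. I'll descend to jar-centre height and approach.

Emit:
send_rows --increments '[{"jaw": 0.18,"linear": [0,0,-1.1],"rotation": [0,0,0]},{"jaw": 0.18,"linear": [0,0,-1.1],"rotation": [0,0,0]},{"jaw": 0.18,"linear": [0,0,-1.1],"rotation": [0,0,0]},{"jaw": 0.18,"linear": [0,0,-1.1],"rotation": [0,0,0]},{"jaw": 0.18,"linear": [0,0,-1.1],"rotation": [0,0,0]},{"jaw": 0.18,"linear": [0,0,-1.0],"rotation": [0,0,0]},{"jaw": 0.18,"linear": [0,0,0],"rotation": [0,0,0]},{"jaw": 0.18,"linear": [0,0,0],"rotation": [0,0,0]}]'

```text
time: 4.15
tcp_pos: [648.3, -209.8, 48.1]
eef_rot: [0.611, 0.792, -0.0, -0.0]
ft_force: [-0.0, -1.0, 0.5]
opening: 50.4
gripper_force: 0.0
```

Emit:
send_rows --increments '[{"jaw": 0.18,"linear": [-0.1,0.38,0],"rotation": [0,0,0]},{"jaw": 0.18,"linear": [-0.1,0.38,0],"rotation": [0,0,0]},{"jaw": 0.18,"linear": [-0.1,0.38,0],"rotation": [0,0,0]},{"jaw": 0.18,"linear": [-0.1,0.38,0],"rotation": [0,0,0]},{"jaw": 0.18,"linear": [-0.1,0.38,0],"rotation": [0,0,0]},{"jaw": 0.18,"linear": [-0.1,0.38,0],"rotation": [0,0,0]},{"jaw": 0.18,"linear": [-0.1,0.38,0],"rotation": [0,0,0]},{"jaw": 0.18,"linear": [-0.1,0.38,0],"rotation": [0,0,0]}]'

```text
time: 4.95
tcp_pos: [640.3, -178.9, 48.3]
eef_rot: [0.611, 0.792, 0.0, -0.0]
ft_force: [0.2, 0.5, 1.0]
opening: 50.3
gripper_force: 0.1
```

```bash
cat > j.py <<'E'
from h import *
import sys
im,d=grab('top',sys.argv[1]); q,_=fitmill(); s=get_state()
print(s['time'],tomill(np.array([s['tcp_pos']]),q).round(1),s['ft_force'])
W=world('top',d);hsv=cv2.cvtColor(im,cv2.COLOR_RGB2HSV)
W[hsv[...,2]<90]=0   # drop dark gripper
print(jarfit('top',W,im,q,float(sys.argv[2])))
E
python3 j.py t2 -215
```

```text
5.0 [[-258.    -2.9   48.2]] [-0.37800488 -0.50994652 -0.32581245]
(array([-2.09285786e+02, -9.34148875e-03,  4.71527921e+01]), array([-47.03460213,  42.13116406]), 967, np.float64(2.210245789215472))
```

Emit:
send_rows --increments '[{"jaw": 0.18,"linear": [-0.1,0.39,0],"rotation": [0,0,0]},{"jaw": 0.18,"linear": [-0.1,0.39,0],"rotation": [0,0,0]},{"jaw": 0.18,"linear": [-0.1,0.39,0],"rotation": [0,0,0]},{"jaw": 0.18,"linear": [-0.1,0.39,0.06],"rotation": [0,0,0]},{"jaw": 0.18,"linear": [-0.1,0.39,0.06],"rotation": [0,0,0]},{"jaw": 0.18,"linear": [-0.1,0.39,0.06],"rotation": [0,0,0]},{"jaw": 0.18,"linear": [-0.1,0.39,0.06],"rotation": [0,0,0]},{"jaw": 0.18,"linear": [-0.1,0.39,0.06],"rotation": [0,0,0]}]'

```text
time: 5.8
tcp_pos: [632.5, -148.2, 51.6]
eef_rot: [0.611, 0.791, -0.0, 0.0]
ft_force: [1.0, -2.0, 1.6]
opening: 50.3
gripper_force: 1.4
```

```bash
python3 j.py t3 -178
```

```text
5.85 [[-225.9   -3.1   51.5]] [-1.09441895 -0.20686196 -0.05249158]
(array([-1.77806895e+02, -1.41286647e-02,  4.95401185e+01]), array([-47.46380683,  41.97492983]), 874, np.float64(2.030094979031415))
```

Emit:
send_rows --increments '[{"jaw": 0.18,"linear": [-0.1,0.39,0.06],"rotation": [0,0,0]},{"jaw": 0.18,"linear": [-0.1,0.39,0.06],"rotation": [0,0,0]},{"jaw": 0.18,"linear": [-0.1,0.39,0.06],"rotation": [0,0,0]},{"jaw": 0.18,"linear": [-0.1,0.39,0.06],"rotation": [0,0,0]},{"jaw": 0.18,"linear": [-0.1,0.39,0.06],"rotation": [0,0,0]},{"jaw": 0.18,"linear": [-0.1,0.39,0.06],"rotation": [0,0,0]},{"jaw": 0.18,"linear": [-0.1,0.39,0.06],"rotation": [0,0,0]},{"jaw": 0.18,"linear": [-0.1,0.39,0.06],"rotation": [0,0,0]}]'

```text
time: 6.65
tcp_pos: [624.4, -116.6, 56.2]
eef_rot: [0.611, 0.792, 0.0, 0.0]
ft_force: [1.7, -2.9, 0.8]
opening: 50.1
gripper_force: 1.4
```

Emit:
send_rows --increments '[{"jaw": 0.18,"linear": [-0.1,0.39,0.06],"rotation": [0,0,0]},{"jaw": 0.18,"linear": [-0.1,0.39,0.06],"rotation": [0,0,0]},{"jaw": 0.18,"linear": [-0.1,0.39,0.06],"rotation": [0,0,0]},{"jaw": 0.18,"linear": [-0.1,0.39,0.06],"rotation": [0,0,0]},{"jaw": 0.18,"linear": [-0.1,0.39,0.06],"rotation": [0,0,0]},{"jaw": 0.18,"linear": [-0.1,0.39,0.06],"rotation": [0,0,0]},{"jaw": 0.18,"linear": [-0.1,0.39,0.06],"rotation": [0,0,0]},{"jaw": 0.18,"linear": [-0.1,0.39,0.06],"rotation": [0,0,0]}]'

```text
time: 7.45
tcp_pos: [616.4, -85.3, 61.0]
eef_rot: [0.611, 0.792, 0.0, 0.0]
ft_force: [-0.1, -2.7, 1.6]
opening: 50.1
gripper_force: 1.4
```

```bash
python3 j.py t4 -113
```

```text
7.5 [[-161.2   -3.4   60.9]] [-0.02721716  0.38245047  0.08027569]
(array([-1.12711815e+02, -1.17381461e-02,  5.95034316e+01]), array([-46.88953804,  41.37250343]), 654, np.float64(1.311986875250833))
```

Emit:
send_rows --increments '[{"jaw": 0.18,"linear": [-0.1,0.39,0.06],"rotation": [0,0,0]},{"jaw": 0.18,"linear": [-0.1,0.39,0.06],"rotation": [0,0,0]},{"jaw": 0.18,"linear": [-0.1,0.39,0.06],"rotation": [0,0,0]},{"jaw": 0.18,"linear": [-0.1,0.39,0.06],"rotation": [0,0,0]},{"jaw": 0.18,"linear": [-0.1,0.39,0.06],"rotation": [0,0,0]},{"jaw": 0.18,"linear": [-0.1,0.39,0.06],"rotation": [0,0,0]},{"jaw": 0.18,"linear": [-0.1,0.39,0.06],"rotation": [0,0,0]},{"jaw": 0.18,"linear": [-0.1,0.39,0.06],"rotation": [0,0,0]}]'

```text
time: 8.3
tcp_pos: [608.3, -54.2, 65.8]
eef_rot: [0.611, 0.792, -0.0, 0.0]
ft_force: [0.6, -2.6, 1.7]
opening: 50.5
gripper_force: 1.4
```

Emit:
send_rows --increments '[{"jaw": 0.18,"linear": [-0.1,0.39,0.06],"rotation": [0,0,0]},{"jaw": 0.18,"linear": [-0.1,0.39,0.06],"rotation": [0,0,0]},{"jaw": 0.18,"linear": [-0.1,0.39,0.06],"rotation": [0,0,0]},{"jaw": 0.18,"linear": [-0.1,0.39,0.06],"rotation": [0,0,0]},{"jaw": 0.18,"linear": [-0.1,0.39,0.06],"rotation": [0,0,0]},{"jaw": 0.18,"linear": [-0.1,0.39,0.06],"rotation": [0,0,0]},{"jaw": 0.18,"linear": [-0.1,0.39,0.06],"rotation": [0,0,0]},{"jaw": 0.18,"linear": [-0.1,0.39,0.06],"rotation": [0,0,0]}]'

```text
time: 9.1
tcp_pos: [600.3, -23.0, 70.6]
eef_rot: [0.611, 0.792, -0.0, -0.0]
ft_force: [0.6, -1.7, 1.8]
opening: 50.3
gripper_force: 1.4
```

```bash
python3 j.py t5 -50
```

```text
9.15 [[-96.8  -3.7  70.5]] [ 0.55657338  0.62793811 -0.01593348]
(array([-4.83387889e+01,  3.70764058e-03,  6.93827599e+01]), array([-47.49487512,  10.13102477]), 393, np.float64(1.2860551468741892))
```

Emit:
send_rows --increments '[{"jaw": 0.18,"linear": [-0.08,0.29,0.05],"rotation": [0,0,0]},{"jaw": 0.18,"linear": [-0.08,0.29,0.05],"rotation": [0,0,0]},{"jaw": 0.18,"linear": [-0.08,0.29,0.05],"rotation": [0,0,0]},{"jaw": 0.18,"linear": [-0.08,0.29,0.05],"rotation": [0,0,0]},{"jaw": 0.18,"linear": [-0.08,0.29,0.05],"rotation": [0,0,0]},{"jaw": 0.18,"linear": [-0.08,0.29,0.05],"rotation": [0,0,0]},{"jaw": 0.18,"linear": [-0.08,0.29,0],"rotation": [0,0,0]},{"jaw": 0.18,"linear": [-0.08,0.29,0],"rotation": [0,0,0]}]'

```text
time: 9.95
tcp_pos: [593.8, 0.4, 73.5]
eef_rot: [0.611, 0.792, 0.0, -0.0]
ft_force: [0.5, -1.7, 0.8]
opening: 50.3
gripper_force: 0.6
```

Emit:
send_rows --increments '[{"jaw": 0.18,"linear": [-0.06,0.24,0],"rotation": [0,0,0]},{"jaw": 0.18,"linear": [-0.06,0.24,0],"rotation": [0,0,0]},{"jaw": 0.18,"linear": [-0.06,0.24,0],"rotation": [0,0,0]},{"jaw": 0.18,"linear": [-0.06,0.24,0],"rotation": [0,0,0]},{"jaw": 0.18,"linear": [-0.06,0.24,0],"rotation": [0,0,0]},{"jaw": 0.18,"linear": [-0.06,0.24,0],"rotation": [0,0,0]},{"jaw": 0.18,"linear": [0,0,0],"rotation": [0,0,0]},{"jaw": 0.18,"linear": [0,0,0],"rotation": [0,0,0]}]'

```text
time: 10.75
tcp_pos: [590.4, 14.3, 73.5]
eef_rot: [0.611, 0.792, -0.0, 0.0]
ft_force: [-0.5, -0.6, 0.3]
opening: 50.2
gripper_force: 0.0
```

```bash
python3 j.py t6 -5
python3 - <<'E'
from h import *
im,d=grab('scene','s6')
cv2.imwrite('pics/s6c.png',cv2.resize(im[160:280,220:380,::-1],(800,600)))
E
```

```text
10.8 [[-59.4  -3.5  73.5]] [-0.37780402  0.50063064 -0.12429797]
(array([-4.66092936e+05, -1.58859917e+04,  6.43024935e+01]), array([-47.53412932,  26.0455286 ]), 447, np.float64(7.422176177353475))
```

View pics/s6c.png

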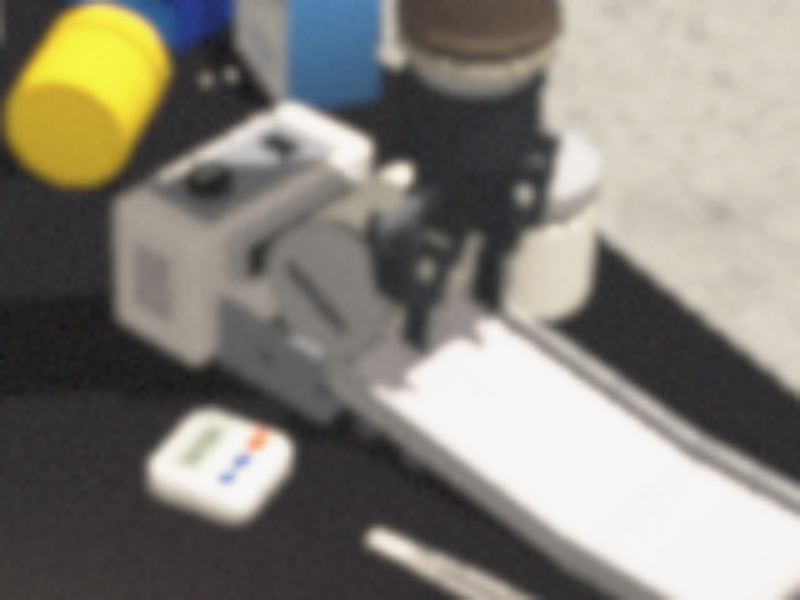

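The jar (crop 330,270) sits between the rollers against the housing, and the contact force is gone. I'll withdraw backwards, then up.

Emit:
send_rows --increments '[{"jaw": 0.18,"linear": [0.1,-0.38,0],"rotation": [0,0,0]},{"jaw": 0.18,"linear": [0.25,-1,0],"rotation": [0,0,0]},{"jaw": 0.18,"linear": [0.5,-2,0],"rotation": [0,0,0]},{"jaw": 0.18,"linear": [0.5,-2,0],"rotation": [0,0,0]},{"jaw": 0.18,"linear": [0.5,-2,0],"rotation": [0,0,0]},{"jaw": 0.18,"linear": [0.5,-2,1],"rotation": [0,0,0]},{"jaw": 0.18,"linear": [0.5,-2,3],"rotation": [0,0,0]},{"jaw": 0.18,"linear": [0.5,-2,4],"rotation": [0,0,0]}]'

```text
time: 11.65
tcp_pos: [622.7, -121.4, 152.9]
eef_rot: [0.612, 0.791, -0.001, -0.001]
ft_force: [0.8, -0.4, 0.6]
opening: 50.3
gripper_force: 0.0
```

Emit:
send_rows --increments '[{"jaw": 0.18,"linear": [0.5,-2,4],"rotation": [0,0,0]},{"jaw": 0.18,"linear": [0.5,-2,4],"rotation": [0,0,0]},{"jaw": 0.18,"linear": [0.5,-2,4],"rotation": [0,0,0]},{"jaw": 0.18,"linear": [0.5,-2,0],"rotation": [0,0,0]},{"jaw": 0.18,"linear": [0,0,0],"rotation": [0,0,0]},{"jaw": 0.18,"linear": [0,0,0],"rotation": [0,0,0]},{"jaw": 0.18,"linear": [0,0,0],"rotation": [0,0,0]},{"jaw": 0.18,"linear": [0,0,0],"rotation": [0,0,0]}]'

```text
time: 12.45
tcp_pos: [643.7, -198.4, 272.8]
eef_rot: [0.611, 0.792, -0.0, -0.001]
ft_force: [0.5, 0.6, -0.2]
opening: 50.2
gripper_force: 0.0
```

Run:
```python
from h import *
im,d=grab('top','t7'); q,_=fitmill(); L=tomill(world('top',d),q)
P=L[(abs(L[...,0])<34)&(abs(L[...,1])<44)&(L[...,2]>75)&(L[...,2]<125)]
g=lambda a: np.hypot((P[:,0]-a[0]-a[1]*P[:,1]),P[:,2]-a[2])-40
r=least_squares(g,[0,0,69],loss='soft_l1',f_scale=2);print(r.x,len(P),abs(r.fun).mean())
Q=L[(abs(L[...,0])<10)&(abs(L[...,1])<70)&(L[...,2]>85)];print(np.percentile(Q[:,1],[2,98]))
cv2.imwrite('pics/t7c.png',cv2.resize(im[140:260,210:410,::-1],(800,480),interpolation=cv2.INTER_CUBIC))
```

```text
[1.84810963e+00 2.12871542e-03 6.74947564e+01] 1045 2.0542246273172355
[-45.7842044   41.09875278]
```

View pics/t7c.png

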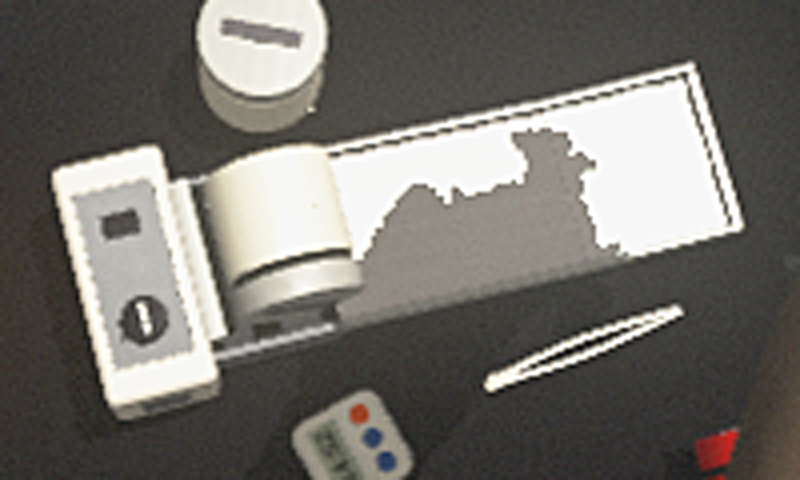

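The jar (crop 285,225) lies in the cradle at about x 1.8, y -2, z 67.5, square to the mill. The spare jar, timer and forceps have not moved.

```bash
python3 -c "
from rig import *
print(job_done())"
```

```text
the job is handed in; nothing more can be done
None
```

The jar was pushed up the ramp, now lies at rest in the cradle between the rollers with the hand clear, and the job was handed in after about 12.5 s on the robot's clock; no verdict was returned.

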